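Sweep the optics plate clean and open the solvent bottle

ROBOT

A 6-joint arm with a two-finger parallel gripper is mounted at the origin on the work surface. World frame = base frame: x ahead of the robot, y to its left, z up, the work surface at z = 0. Lengths are in m, angles in rad, forces in N, time in s.
With the tool pointing down it reaches from about 0.35 to 0.875 m from the base axis. Payload 4.2 kg.
Tool frame: the origin (TCP) lies midway between the tips of the shut fingers; the grasp point (between the pads) lies 19 mm behind it; z points along the fingers, y is the direction in which the jaws open and shut (so a half turn about z gives the same grasp; the last joint's range is limited). The gripper opens to 87 mm and grips with 3 to 60 N. Pads are 19 mm wide; open, the fingers measure 117 mm over their backs; the gripper's body (75 mm by 190 mm) begins 51 mm behind the grasp point.
Start: joints at [1.494, 0.385, 0.008, 0, -1.194, -0.259], TCP at [0.206, 0.59, 0.223] pointing down, gripper open.
Joint ranges: [-3.14, 3.14], [-1.21, 2.06], [-1.07, 1.41], [-3.16, 2.05], [-2.99, -0.16], [-3.1, 3.1]. Speed limits (rad/s): [2.79, 2.79, 3.14, 3.14, 3.14, 3.14].

INTERFACE

Orientations are given as a rotation vector (axis times angle).
In Python, from plant import robot gives the robot as it stands.
- The arm moves only by the shell command python3 -m jog 'ROWS' [OPENING]. ROWS is JSON, a list of rows, each a list of 2 entries, a list of its own where there are three numbers: the shift along the tool's x, y, z in m, then the turn, a rotation vector about the tool's x, y, z in rad. A call has 1 to 8 rows; each row shifts and turns the pose as measured when the row begins, along the tool's axes as they then stand; what a row does not reach is not made up. A row lasts 1/12 s, in which the tool goes at most 41.7 mm and 7.16 degrees, less where a joint would pass 70% of its speed; a pose out of reach is approached as far as the arm can. A call with a gripper value outside its range is refused whole. OPENING is the opening, from 0 (shut) to 1 (fully open), set as the call begins (- or left out, the last holds). The fingers move at their own pace and stop on an object; the grip force is fixed at half the most. Time passes only in rows, so rows that do not move let the fingers close. It gives the time, the measured TCP pose, the force and the opening at its end, in the units of the state.
- robot.read_state(): the state, without advancing time (a new reading comes with each control period).
- robot.camera(name): name is "side" or "top"; returns a dict with "pixels" (384x512x3 uint8, red, green, blue), "z_map" (384x512 float32, m along the optical axis (not along the pixel's ray), 0 where there is no reading), "camera_matrix" (3x3 intrinsics, pixels), "R" (3x3) and "t" (3): a world point X has camera coordinates R X + t. Camera axes: x right, y down, z forward; pixel columns grow to the right and rows downward; lengths in m; the calibration is good to about 2 mm. A picture is of the moment at which its call begins.
- robot.hand_in(): hands the job in, once; it reports no verdict.
The state is a dict: "clock": time; "joint_pos": joint angles; "joint_velocities": joint speeds; "joint_efforts": joint torques, N m; "tcp_pos": TCP position; "eef_rot": TCP orientation; "wrist_force": force on the tool from outside, world axes, zero at the start; "torque": the same for the moment, N m; "gripper_width": opening from 0.0 (shut) to 1.0 (fully open).
Only numpy, scipy, OpenCV 4.12 (cv2) and the standard library are available. Lean on these libraries where they do the work, as an engineer would, in place of code of your own. Each camera call takes 0.05 s, during which the arm holds its last target. There are 200 camera calls.

TASK

Using the orange scraper block, not the fingers, push the three loose metal chips off the black plate into the white catch tray behind it, then stand the scraper back upright on the bare bench. Next open the solvent bottle: press its push-and-turn safety cap down, turn it about a quarter turn anticlockwise (seen from above) while it is pressed, lift it straight off and finish still holding it upright and still in the gripper about 10 cm above where it sat, over the bottle. Leave the small jar, the lens mount and the detector head where they are.

Things in the scene. Friction and masses are not known exactly. Their poses are not given: they have to be found in the camera images.
- station: Black square plate, 140 x 140 mm, its top 30 mm above the bench, with a white catch tray joined to its far (+x) side; fixed to the bench. Origin at bench level under the plate's centre, z up. Chips pushed over the plate's +x edge fall into the tray.
- tray (a point): Centre of the open tray's floor, 4 mm above the bench, 113 mm from the station's origin along its +x. Inside 86 (x) by 156 mm (y); walls 4 mm thick, 22 mm above the bench.
- chip0: Bright aluminium chip, 20 x 14 x 8 mm (x, y, z), 12 g, loose on the plate. Origin at the centre of its underside.
- chip1: As chip0.
- chip2: As chip0.
- scraper: Scraper block standing on the bench: black rubber foot 26 x 90 x 20 mm (x, y, z), above it an orange grip 22 mm thick (x) and 64 mm long (y) from 20 to 58 mm height. About 140 g. Origin at the centre of its underside, z up. Pinch the orange grip across its 22 mm thickness from above; push chips with the long side of the foot.
- bottle: Amber bottle fixed in a black bolted-down holder (110 x 110 mm foot); it cannot turn or move. Origin at bench level under the bottle's axis, z up. Body 76 mm diameter; shoulder top, under the cap, 103 mm above the bench. A white mark on the shoulder lies at +x.
- cap: White push-and-turn safety cap on the bottle, loose, about 40 g. Origin on its axis at its lower rim, z up; locked, the rim is 111 mm above the bench. Flange 58 mm diameter from 0 to 7 mm above the origin, then a 16-sided grip part 45 mm across flats up to 36 mm (top); flats face +x and every 22.5 degrees from it. Red bar on top points to +x, to the bottle's white mark when locked.
- lock (a point): Where the cap's origin sits when locked, on the bottle's axis. The cap turns only when pressed down over 5 mm (it bottoms on the bottle's shoulder at 8 mm); the spring's push rises from about 4 to 8 N. Kept pressed it turns anticlockwise from above (clockwise is blocked) and is free to lift between 50 and 130 degrees of turn; the spring raises it no higher than where it sat.
- spring (a joint): Travel of the spring plunger under the cap, m: 0 with the cap up, -0.008 with the cap pressed fully down.
- jar: Small amber jar with black lid, 44 mm diameter, 60 mm tall, about 12 cm beyond the bottle; leave alone. Origin at the centre of its underside.
- mount: Lens in a black 44 mm square mount on a steel post with a round 52 mm foot, 106 mm tall; leave alone. Origin at the centre of its underside.
- head: Detector head, 64 x 64 x 40 mm black block with blue fins; leave alone. Origin at the centre of its underside.

How it is judged:
By the outcome, as a careful person would: the job done as asked, in the order asked, and still so for the second after the job is handed in, while the arm keeps its last pose, push and grip.
It also fails if it takes over 72 s, if anything falls off the work surface, if the arm or the gripper's body presses on something with over 40 N, if the wrist force passes 120 N, or if a joint passes its speed limit or range.

## Working session

There is one attempt and no reset: what is moved stays moved. The work goes in short steps, Python scripts to look and compute and a shell command to move; the robot and the scene stay as the last step left them, time stands still between calls to the robot, and variables do not carry over. Pictures are saved under pics/ and viewed, about 8 in all and at most 12, crops included, and the job is handed in when it is done.

```bash
mkdir -p pics; ls
cat > h.py <<'E'
import numpy as np, cv2
from plant import robot
from scipy.spatial.transform import Rotation as Ro
def shot(name,fn):
    c=robot.camera(name); cv2.imwrite(fn,c["pixels"][:,:,::-1]); np.savez(fn[:-4]+'.npz',**c); return c
def load(fn): return dict(np.load(fn))
def ray(c,u,v,z):
    R,t,K=c["R"],c["t"],c["camera_matrix"]
    o=-R.T@t; d=R.T@np.linalg.inv(K)@np.array([u,v,1.0]); return o+d*(z-o[2])/d[2]
def cloud(c):
    R,t,K=c["R"],c["t"],c["camera_matrix"]; Z=c["z_map"]
    v,u=np.indices(Z.shape); p=np.stack([u*Z,v*Z,Z],-1)@np.linalg.inv(K).T
    return (p-t)@R
E
python3 - <<'E'
from h import *
s=robot.read_state(); print(s)
print(Ro.from_rotvec(s["eef_rot"]).as_matrix().round(3))
a=shot("top","pics/top0.png"); b=shot("side","pics/side0.png")
for c in(a,b): print((-c["R"].T@c["t"]).round(3), c["R"].round(2).tolist(), c["camera_matrix"].round(0).tolist())
E
```

```text
pics
{'clock': 0.0, 'joint_pos': array([ 1.49357137e+00,  3.85561435e-01,  6.62931053e-03, -5.06886943e-04,
       -1.19402902e+00, -2.58569374e-01]), 'joint_velocities': array([ 1.53380214e-05, -5.47767112e-04,  4.60080865e-04, -1.79363656e-03,
        1.21024657e-04,  6.31517060e-04]), 'joint_efforts': array([ 1.28542510e-03, -3.90662992e+01,  1.87401223e+01,  4.21974108e+00,
        1.10019822e-02, -1.89561542e-04]), 'tcp_pos': array([0.2057488 , 0.58951529, 0.22145687]), 'eef_rot': array([ 3.09519992e+00, -5.24911836e-01, -4.28804191e-04]), 'wrist_force': array([ 0.65876731,  0.20821859, -0.66725728]), 'torque': array([0.01227083, 0.0427194 , 0.02947396]), 'gripper_width': 1.0007229294083102}
[[ 0.944 -0.33  -0.001]
 [-0.33  -0.944 -0.002]
 [ 0.     0.002 -1.   ]]
[ 0.501 -0.118  1.218] [[-0.03, -1.0, -0.03], [-0.99, 0.03, -0.12], [0.12, 0.02, -0.99]] [[433.0, 0.0, 264.0], [0.0, 433.0, 188.0], [0.0, 0.0, 1.0]]
[0.431 0.69  0.676] [[-0.97, -0.25, 0.02], [-0.16, 0.54, -0.83], [0.19, -0.8, -0.56]] [[396.0, 0.0, 252.0], [0.0, 396.0, 192.0], [0.0, 0.0, 1.0]]
```

View pics/top0.png

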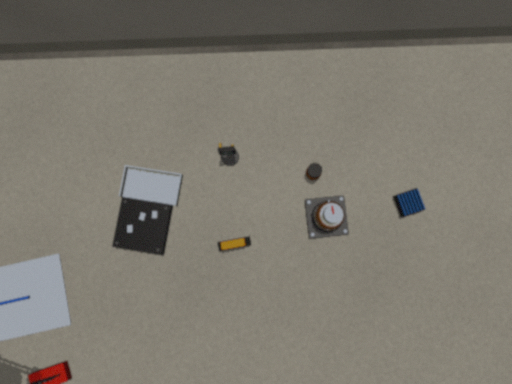

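View pics/side0.png

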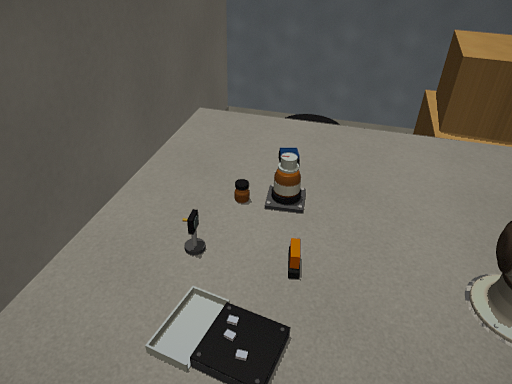

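The top view shows the plate around (143,225), with chips at (130,229), (142,216) and (154,214). The tray is above it (+x), the scraper is at (234,244), the cap at (332,213), the mount at (229,156) and the jar at (314,172). The side view agrees. Next I'll measure these.

Run:
```python
from h import *
c=load("pics/top0.npz"); P=cloud(c); hsv=cv2.cvtColor(c["pixels"],cv2.COLOR_RGB2HSV)
H,S,V=[hsv[...,i].astype(int) for i in range(3)]
def blobs(m,roi,z,name,amin=8):
    x0,y0,x1,y1=roi; mm=np.zeros(m.shape,np.uint8); mm[y0:y1,x0:x1]=m[y0:y1,x0:x1]
    cs,_=cv2.findContours(mm,cv2.RETR_EXTERNAL,cv2.CHAIN_APPROX_NONE)
    for k in cs:
        if cv2.contourArea(k)<amin: continue
        w=np.array([ray(c,u,v,z)[:2] for u,v in k[:,0]],np.float32)
        (cx,cy),(a,b),th=cv2.minAreaRect(w)
        f=np.zeros(m.shape,np.uint8);cv2.drawContours(f,[k],-1,1,-1); f=f>0
        bx=cv2.boxPoints(((cx,cy),(a,b),th)).round(3).tolist()
        print(name,np.round([cx,cy],4),"size",round(a,3),round(b,3),"ang",round(th,1),"medz",np.median(P[f][:,2]).round(3),"pc",np.median(P[f][:,:2],0).round(3), 'px',k[:,0].mean(0).round(1))
    
plate=(V<60)
blobs(plate,(105,185,182,262),.03,"plate",500)
blobs((V>120)&(S<60),(118,203,168,250),.038,"chip")
blobs((V>150)&(S<50),(115,160,190,210),.022,"tray",300)
blobs((S>180)&(H>8)&(H<30)&(V>120),(210,230,260,260),.058,"grip")
blobs(((S>180)&(H>8)&(H<30)&(V>120))|(V<50),(210,230,260,260),.03,"scr")
blobs((V<75),(295,190,360,245),.01,"holder",100)
blobs((V>150)&(S<60),(315,198,350,230),.147,"cap",40)
blobs((S>120)&((H<8)|(H>172))&(V>100),(322,200,345,225),.147,"bar",2)
blobs((V<70),(300,160,325,183),.06,"jar",20)
blobs((V<80),(215,140,245,170),.0,"mount",20)
blobs((V<90)|(S>150),(385,180,432,225),.04,"head",100)
im=cv2.cvtColor(c["pixels"],cv2.COLOR_RGB2BGR)
a=cv2.resize(im[155:260,105:260],None,fx=4,fy=4,interpolation=cv2.INTER_CUBIC)
b=cv2.resize(im[190:245,300:360],(180,165),interpolation=cv2.INTER_CUBIC)
out=np.zeros((600,620,3),np.uint8); out[:420]=a; out[425:590,:180]=b
s=cv2.cvtColor(load("pics/side0.npz")["pixels"],cv2.COLOR_RGB2BGR)[145:215,260:315]
out[425:600,200:338]=cv2.resize(s,(138,175),interpolation=cv2.INTER_CUBIC)
cv2.imwrite("pics/crop0.png",out)
```

```text
plate [0.5469 0.2466] size 0.142 0.136 ang 79.3 medz 0.03 pc [0.546 0.245] px [142.4 226. ]
chip [0.5402 0.2795] size 0.019 0.014 ang 0.7 medz 0.039 pc [0.541 0.281] px [129.2 228.3]
chip [0.5735 0.2466] size 0.014 0.016 ang 88.5 medz 0.038 pc [0.573 0.246] px [141.8 216. ]
chip [0.578  0.2122] size 0.017 0.011 ang 0.2 medz 0.039 pc [0.578 0.212] px [154.1 214.2]
tray [0.6569 0.2245] size 0.15 0.078 ang 79.0 medz 0.004 pc [0.659 0.229] px [151.6 186.4]
grip [ 0.4921 -0.0039] size 0.018 0.063 ang 9.8 medz 0.058 pc [ 0.492 -0.005] px [232.5 243.6]
scr [ 0.4919 -0.0012] size 0.019 0.064 ang 9.8 medz 0.058 pc [ 0.492 -0.005] px [232.5 243.6]
scr [ 0.498  -0.0428] size 0.008 0.016 ang 88.8 medz 0.019 pc [ 0.498 -0.041] px [247.4 241. ]
holder [ 0.5534 -0.2509] size 0.091 0.072 ang 28.6 medz 0.037 pc [ 0.537 -0.235] px [322.  219.6]
cap [ 0.5626 -0.2607] size 0.052 0.042 ang 61.5 medz 0.147 pc [ 0.562 -0.262] px [330.6 212.2]
jar [ 0.679  -0.2269] size 0.034 0.046 ang 54.7 medz 0.059 pc [ 0.679 -0.227] px [313.4 171.9]
mount [0.7413 0.013 ] size 0.052 0.053 ang 89.0 medz 0.017 pc [0.734 0.004] px [227.8 155.1]
head [ 0.5891 -0.4801] size 0.065 0.07 ang 16.9 medz 0.034 pc [ 0.59  -0.482] px [407.6 202.7]
```

View pics/crop0.png

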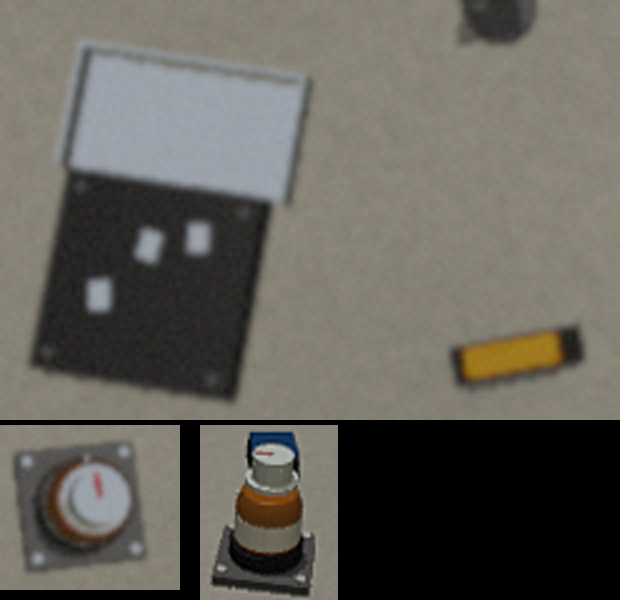

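Station yaw is about -11° (the plate-to-tray offset is 112 mm, as specified). The chips span about ±40 mm across the foot, so one 90 mm push covers them. Scraper yaw is about +10°. I'll turn the tool first and then travel.

```bash
cat > d.py <<'E'
import sys; from h import *
# usage: d.py x y z yaw_of_tool_y_deg -> total shift (tool axes as they stand now, and after the turn) and turn about tool z
s=robot.read_state(); M=Ro.from_rotvec(s["eef_rot"]).as_matrix()
x,y,z,a=map(float,sys.argv[1:5]); a=np.radians(a); p=np.array([x,y,z])
ty=np.array([np.cos(a),np.sin(a),0]); tz=np.array([0,0,-1.]); T=np.stack([np.cross(ty,tz),ty,tz],1)
print("shift now",(M.T@(p-s["tcp_pos"])).round(4),"after turn",(T.T@(p-s["tcp_pos"])).round(4),"turn",Ro.from_matrix(M.T@T).as_rotvec().round(4))
print("t",round(s["clock"],2),"tcp",s["tcp_pos"].round(4),"yaw_y",np.degrees(np.arctan2(M[1,1],M[0,1])).round(1),"F",s["wrist_force"].round(1),"w",round(s["gripper_width"],3),"j",s["joint_pos"].round(2))
E
python3 -m jog '[[[0,0,0],[0,0,0.12]],[[0,0,0],[0,0,0.12]],[[0,0,0],[0,0,0.12]],[[0,0,0],[0,0,0.12]],[[0,0,0],[0,0,0.12]],[[0,0,0],[0,0,0.12]],[[0,0,0],[0,0,0.12]],[[0,0,0],[0,0,0.12]]]'
python3 d.py 0.492 -0.004 0.12 -170.2
```

```text
clock: 0.77
tcp_pos: [0.2049, 0.5869, 0.2162]
eef_rot: [2.459, -1.936, 0.007]
wrist_force: [0.1, 0.2, 0.4]
gripper_width: 0.999
shift now [ 0.6407 -0.1412  0.1023] after turn [ 0.6311 -0.1824  0.0962] turn [ 0.006  -0.0111  0.0657]
t 0.77 tcp [0.2049 0.5869 0.2162] yaw_y -166.4 F [0.1 0.2 0.4] w 0.999 j [ 1.49  0.39  0.   -0.   -1.19 -1.26]
```

```bash
python3 -m jog '[[[0.038,-0.009,0],[0,0,0.066]],[[0.038,-0.011,0],[0,0,0]],[[0.038,-0.011,0],[0,0,0]],[[0.038,-0.011,0],[0,0,0]],[[0.038,-0.011,0],[0,0,0]],[[0.038,-0.011,0],[0,0,0]],[[0.038,-0.011,0],[0,0,0]],[[0.038,-0.011,0],[0,0,0]]]' | head -2
python3 d.py 0.492 -0.004 0.12 -170.2
```

```text
clock: 1.43
tcp_pos: [0.3425, 0.295, 0.2131]
shift now [ 0.3186 -0.0966  0.098 ] after turn [ 0.3201 -0.0965  0.0931] turn [ 0.0099 -0.0181  0.0025]
t 1.43 tcp [0.3425 0.295  0.2131] yaw_y -170.1 F [1.3 0.5 0.3] w 1.003 j [ 1.07  0.1  -0.4   0.   -1.09 -0.9 ]
```

```bash
python3 -m jog '[[[0.038,-0.011,0],[0.002,-0.003,0]],[[0.038,-0.011,0.01],[0.002,-0.003,0]],[[0.038,-0.011,0.01],[0.002,-0.003,0]],[[0.038,-0.011,0.015],[0.002,-0.003,0]],[[0.038,-0.011,0.015],[0.002,-0.003,0]],[[0.038,-0.011,0.015],[0,-0.003,0]],[[0.038,-0.011,0.015],[0,0,0]],[[0.038,-0.011,0],[0,0,0]]]' | head -2
python3 d.py 0.492 -0.004 0.12 -170.2
```

```text
clock: 2.1
tcp_pos: [0.4796, 0.0053, 0.1363]
shift now [ 0.0114 -0.0106  0.0163] after turn [ 0.0112 -0.0107  0.0163] turn [-0.0041  0.0061  0.0061]
t 2.1 tcp [0.4796 0.0053 0.1363] yaw_y -169.9 F [ 0.2  1.9 -0.2] w 1.002 j [ 0.35  0.22 -0.46 -0.01 -0.88 -0.17]
```

```bash
python3 -m jog '[[[0.011,-0.0107,0.015],[-0.004,0.006,0.006]],[[0,0,0.025],[0,0,0]],[[0,0,0.025],[0,0,0]],[[0,0,0.022],[0,0,0]],[[0,0,0.015],[0,0,0]],[[0,0,0],[0,0,0]]]' | head -2
python3 d.py 0.492 -0.004 0.026 -170.2
```

```text
clock: 2.6
tcp_pos: [0.4953, -0.0135, 0.0286]
shift now [-0.0099  0.0018  0.0026] after turn [-0.0099  0.0016  0.0026] turn [ 0.0003 -0.0014 -0.0156]
t 2.6 tcp [ 0.4953 -0.0135  0.0286] yaw_y -171.1 F [-0.1 -1.  -0.3] w 0.998 j [ 0.3   0.41 -0.54  0.   -0.62 -0.15]
```

```bash
python3 -m jog '[[[-0.0099,0.0018,0.0026],[0,0,-0.0156]],[[0,0,0],[0,0,0]]]' | head -2
python3 d.py 0.492 -0.004 0.026 -170.2
python3 -c "
from h import *
shot('side','pics/side1.png')
a=cv2.imread('pics/side1.png')[190:310,220:370]; cv2.imwrite('pics/c1.png',cv2.resize(a,None,fx=3,fy=3))"
```

```text
clock: 2.77
tcp_pos: [0.4912, -0.004, 0.0253]
shift now [ 0.0001 -0.0007 -0.0007] after turn [ 0.0001 -0.0007 -0.0007] turn [ 0.003  -0.0019  0.0003]
t 2.77 tcp [ 0.4912 -0.004   0.0253] yaw_y -170.2 F [ 0.2 -0.1  0.1] w 1.002 j [ 0.32  0.41 -0.56  0.   -0.61 -0.15]
```

View pics/c1.png

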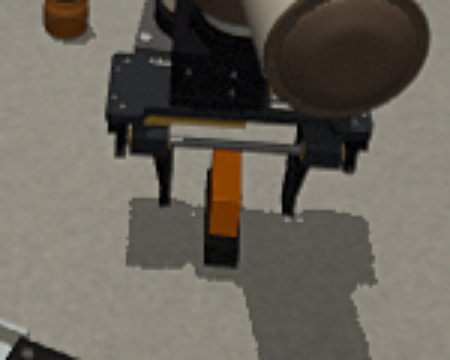

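The fingers (crop x≈165 and 295) straddle the orange grip (x≈227) almost symmetrically, so I can close.

```bash
python3 -m jog '[[[0,0,0],[0,0,0]],[[0,0,0],[0,0,0]],[[0,0,0],[0,0,0]],[[0,0,0],[0,0,0]],[[0,0,0],[0,0,0]],[[0,0,0],[0,0,0]],[[0,0,0],[0,0,0]],[[0,0,0],[0,0,0]]]' 0.1
python3 d.py 0.492 -0.004 0.026 -170.2
```

```text
clock: 3.48
tcp_pos: [0.4952, -0.0023, 0.0309]
eef_rot: [-2.401, 2.016, -0.01]
wrist_force: [-0.1, 1.3, -0.1]
gripper_width: 0.476
shift now [0.0011 0.0035 0.0048] after turn [0.0011 0.0035 0.0049] turn [-0.0093 -0.0008  0.0028]
t 3.48 tcp [ 0.4952 -0.0023  0.0309] yaw_y -170.0 F [-0.1  1.3 -0.1] w 0.476 j [ 0.33  0.4  -0.55  0.   -0.61 -0.15]
```

```bash
python3 -m jog '[[[0.001,0.003,0.005],[-0.009,0,0]],[[0,0,0],[0,0,0]],[[0,0,0],[0,0,0]],[[0,0,0],[0,0,0]],[[0,0,0],[0,0,0]],[[0,0,0],[0,0,0]]]' 0
python3 d.py 0.492 -0.004 0.026 -170.2
```

```text
clock: 3.98
tcp_pos: [0.4923, -0.004, 0.0253]
eef_rot: [2.405, -2.019, 0.0]
wrist_force: [-0.5, -0.2, 1.5]
gripper_width: 0.249
shift now [-0.0001  0.0003 -0.0007] after turn [-0.0001  0.0003 -0.0007] turn [ 0.0009 -0.001   0.0029]
t 3.98 tcp [ 0.4923 -0.004   0.0253] yaw_y -170.0 F [-0.5 -0.2  1.5] w 0.249 j [ 0.32  0.41 -0.55  0.   -0.61 -0.15]
```

```bash
python3 -m jog '[[[0,0,-0.02],[0,0,0]],[[0,0,-0.03],[0,0,0]],[[0,0,-0.03],[0,0,0]],[[0,0,-0.01],[0,0,0.12]],[[0,0,0],[0,0,0.12]],[[0,0,0],[0,0,0.12]],[[0,0,0],[0,0,0]]]'
python3 d.py 0.493 0.2586 0.12 169
```

```text
clock: 4.57
tcp_pos: [0.4896, -0.0046, 0.1169]
eef_rot: [1.98, -2.43, -0.005]
wrist_force: [-0.7, 0.6, -1.5]
gripper_width: 0.247
shift now [-0.2585  0.0499 -0.0037] after turn [-0.259   0.0469 -0.0031] turn [ 0.0073 -0.0035 -0.0114]
t 4.57 tcp [ 0.4896 -0.0046  0.1169] yaw_y 168.3 F [-0.7  0.6 -1.5] w 0.247 j [ 0.32  0.27 -0.46 -0.   -0.85 -0.53]
```

```bash
python3 -m jog '[[[-0.037,0.007,0],[0.003,-0.002,-0.011]],[[-0.037,0.007,0],[0,0,0]],[[-0.037,0.007,0],[0,0,0]],[[-0.037,0.007,0],[0,0,0]],[[-0.037,0.007,0],[0,0,0]],[[-0.037,0.007,0],[0,0,0]],[[-0.02,0.004,0],[0,0,0]],[[0,0,0],[0,0,0]]]' | head -2
python3 d.py 0.493 0.2586 0.12 169
```

```text
clock: 5.23
tcp_pos: [0.4871, 0.2494, 0.112]
shift now [-0.0101 -0.0041 -0.0081] after turn [-0.0102 -0.004  -0.008 ] turn [ 0.0099 -0.0049  0.0178]
t 5.23 tcp [0.4871 0.2494 0.112 ] yaw_y 170.0 F [-0.1  0.1 -1.8] w 0.25 j [ 0.77  0.37 -0.32 -0.01 -0.89 -0.94]
```

```bash
python3 -m jog '[[[-0.010,-0.004,0.01],[0.01,-0.005,0.018]],[[0,0,0.016],[0,0,0]],[[0,0,0.012],[0,0,0]],[[0,0,0],[0,0,0]]]' | head -2
python3 d.py 0.493 0.2586 0.0575 169
python3 -c "
from h import *
shot('side','pics/side2.png')
a=cv2.imread('pics/side2.png')[230:384,140:330]; cv2.imwrite('pics/c2.png',cv2.resize(a,None,fx=3,fy=3))"
```

```text
clock: 5.57
tcp_pos: [0.4913, 0.2596, 0.0706]
shift now [ 0.0007 -0.0019  0.0131] after turn [ 0.0007 -0.0019  0.0131] turn [ 0.0019 -0.002   0.0137]
t 5.57 tcp [0.4913 0.2596 0.0706] yaw_y 169.8 F [ 0.1 -0.8 -1.5] w 0.251 j [ 0.78  0.43 -0.36 -0.   -0.79 -0.96]
```

View pics/c2.png

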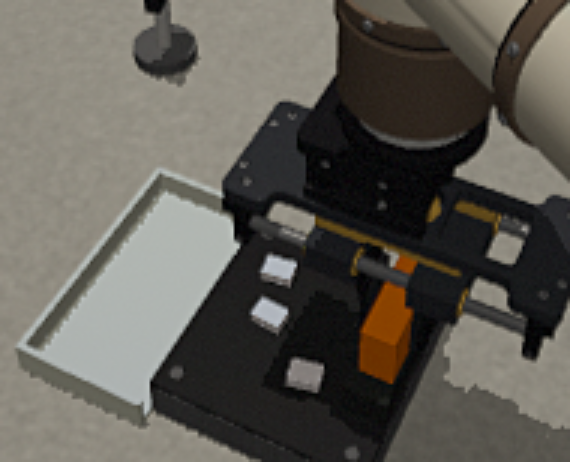

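```bash
python3 -m jog '[[[0,-0.001,0.009],[0,0,0.0137]],[[0,0,0.004],[0,0,0]],[[0,0,0],[0,0,0]]]' | head -4
python3 d.py 0.493 0.2586 0.0575 169
```

```text
clock: 5.87
tcp_pos: [0.4933, 0.2585, 0.0584]
eef_rot: [1.998, -2.423, 0.0]
wrist_force: [-0.2, -0.2, -1.0]
shift now [-0.      0.0003  0.0009] after turn [-0.      0.0003  0.0009] turn [ 0.0004 -0.0009 -0.    ]
t 5.87 tcp [0.4933 0.2585 0.0584] yaw_y 169.0 F [-0.2 -0.2 -1. ] w 0.25 j [ 0.77  0.44 -0.37  0.   -0.76 -0.97]
```

```bash
python3 -m jog '[[[0,-0.008,0],[0,0,0]],[[0,-0.008,0],[0,0,0]],[[0,-0.008,0],[0,0,0]],[[0,-0.008,0],[0,0,0]]]' | head -4
python3 d.py 0.5532 0.247 0.0575 169
```

```text
clock: 6.2
tcp_pos: [0.5271, 0.2518, 0.0597]
eef_rot: [-2.0, 2.422, -0.001]
wrist_force: [-0.4, -0.1, -0.8]
shift now [-0.0002 -0.0265  0.0023] after turn [-0.0003 -0.0265  0.0022] turn [-0.0007  0.0002  0.0019]
t 6.2 tcp [0.5271 0.2518 0.0597] yaw_y 169.1 F [-0.4 -0.1 -0.8] w 0.25 j [ 0.72  0.48 -0.3   0.   -0.79 -0.91]
```

```bash
python3 -m jog '[[[0,-0.008,0.0015],[0,0,0]],[[0,-0.008,0.0005],[0,0,0]],[[0,-0.008,0],[0,0,0]],[[0,-0.008,0],[0,0,0]]]' | head -4
python3 d.py 0.6131 0.2353 0.0575 169
```

```text
clock: 6.53
tcp_pos: [0.5634, 0.2448, 0.0582]
eef_rot: [-1.997, 2.422, -0.001]
wrist_force: [0.4, -0.3, -1.7]
shift now [-0.0001 -0.0506  0.0008] after turn [-0.0001 -0.0506  0.0007] turn [-0.002   0.0016  0.0006]
t 6.53 tcp [0.5634 0.2448 0.0582] yaw_y 169.0 F [ 0.4 -0.3 -1.7] w 0.251 j [ 0.67  0.52 -0.22  0.   -0.82 -0.87]
```

```bash
python3 -m jog '[[[0,-0.008,0.0005],[0,0,0]],[[0,-0.008,0],[0,0,0]],[[0,-0.008,0],[0,0,0]],[[0,-0.008,0],[0,0,0]],[[0,-0.008,0],[0,0,0]],[[0,-0.006,0],[0,0,0]],[[0,0,0],[0,0,0]],[[0,0,0],[0,0,0]]]' | head -4
python3 d.py 0.6131 0.2353 0.0575 169
python3 -c "
from h import *
shot('side','pics/side3.png'); shot('top','pics/top3.png')
a=cv2.imread('pics/side3.png')[230:384,140:330]; b=cv2.imread('pics/top3.png')[150:260,100:200]
cv2.imwrite('pics/c3.png',np.hstack([cv2.resize(a,(480,390)),cv2.resize(b,(320,390))]))"
```

```text
clock: 7.2
tcp_pos: [0.6158, 0.2342, 0.0568]
eef_rot: [-1.995, 2.423, -0.001]
wrist_force: [-0.6, -0.7, -1.6]
shift now [-0.0005  0.0028 -0.0007] after turn [-0.0005  0.0028 -0.0007] turn [-0.0022  0.0014 -0.0012]
t 7.2 tcp [0.6158 0.2342 0.0568] yaw_y 168.9 F [-0.6 -0.7 -1.6] w 0.253 j [ 0.61  0.59 -0.1   0.   -0.88 -0.8 ]
```

View pics/c3.png

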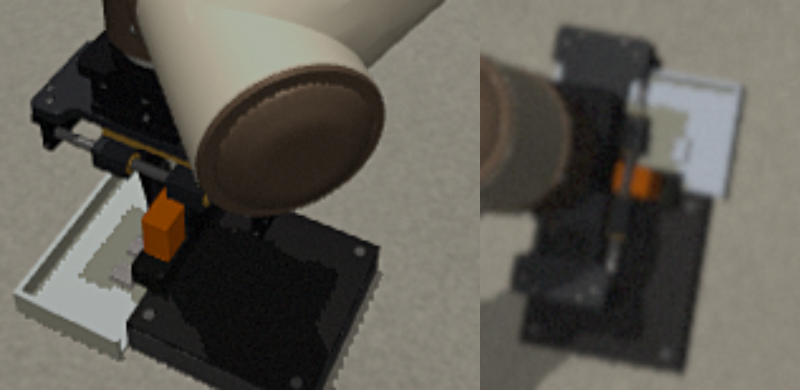

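Chips are visible in the tray in front of the foot. I'll lift and carry the scraper back to the bench.

```bash
python3 -m jog '[[[0,0,-0.02],[0,0,0]],[[0,0.01,-0.03],[0,0,0]],[[0,0.02,-0.02],[0,0,0]],[[0.02,0.03,0],[0,0,0]],[[0.035,0.015,0],[0,0,0]],[[0.037,0.01,0],[0,0,0]],[[0.037,0.01,0],[0,0,0]],[[0.037,0,0],[0,0,0]]]' | head -4
python3 d.py 0.492 -0.004 0.10 169
```

```text
clock: 7.97
tcp_pos: [0.4846, 0.0922, 0.1289]
eef_rot: [-2.01, 2.408, -0.001]
wrist_force: [0.7, -0.1, -2.2]
shift now [ 0.0934 -0.0244  0.0287] after turn [ 0.093  -0.0257  0.0289] turn [-0.0038  0.0039  0.0122]
t 7.97 tcp [0.4846 0.0922 0.1289] yaw_y 169.7 F [ 0.7 -0.1 -2.2] w 0.25 j [ 0.52  0.26 -0.45 -0.   -0.87 -0.7 ]
```

```bash
python3 -m jog '[[[0.03,-0.008,0.01],[-0.003,0.003,0.005]],[[0.03,-0.008,0.015],[0,0,0]],[[0.02,-0.005,0.015],[0,0,0]],[[0,0,0.015],[0,0,0]],[[0,0,0.01],[0,0,0]],[[0,0,0],[0,0,0]]]' | head -4
python3 d.py 0.492 -0.004 0.0255 169
python3 -c "
from h import *
c=shot('top','pics/top4.png')
hsv=cv2.cvtColor(c['pixels'],cv2.COLOR_RGB2HSV); 
a=cv2.imread('pics/top4.png')[155:260,105:190]
cv2.imwrite('pics/c4.png',cv2.resize(a,None,fx=5,fy=5,interpolation=cv2.INTER_CUBIC))"
```

```text
clock: 8.47
tcp_pos: [0.485, 0.0012, 0.0661]
eef_rot: [-1.999, 2.414, -0.002]
wrist_force: [-1.0, 0.1, -0.8]
shift now [ 0.004  -0.0076  0.0406] after turn [ 0.0038 -0.0079  0.0406] turn [-0.0054  0.0045  0.0044]
t 8.47 tcp [0.485  0.0012 0.0661] yaw_y 169.3 F [-1.   0.1 -0.8] w 0.251 j [ 0.34  0.33 -0.54 -0.   -0.69 -0.52]
```

View pics/c4.png

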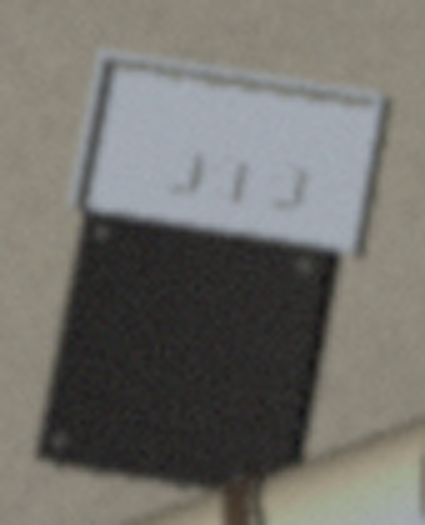

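The plate is empty and all three chips lie in the tray, with their shadows at crop (190,175), (237,180) and (293,185). Now I'll set the scraper down.

```bash
python3 -m jog '[[[0.003,-0.006,0.015],[-0.005,0.004,0.004]],[[0,0,0.014],[0,0,0]],[[0,0,0.006],[0,0,0]],[[0,0,0],[0,0,0]]]' | head -4
python3 d.py 0.492 -0.004 0.0255 169
```

```text
clock: 8.85
tcp_pos: [0.4942, -0.0003, 0.0351]
eef_rot: [-1.999, 2.412, -0.007]
wrist_force: [0.4, -0.2, -0.4]
shift now [0.0041 0.0015 0.0095] after turn [0.004  0.0014 0.0096] turn [-0.0094  0.0041  0.0056]
t 8.85 tcp [ 4.942e-01 -3.000e-04  3.510e-02] yaw_y 169.3 F [ 0.4 -0.2 -0.4] w 0.248 j [ 0.33  0.39 -0.55  0.   -0.62 -0.52]
```

```bash
python3 -m jog '[[[0,0,0.006],[-0.009,0.004,0]],[[0,0,0.003],[0,0,0]],[[0,0,0],[0,0,0]]]' | head -4
python3 d.py 0.492 -0.004 0.0255 169
```

```text
clock: 9.1
tcp_pos: [0.4957, 0.0011, 0.0276]
eef_rot: [-2.006, 2.414, -0.003]
wrist_force: [0.7, -0.6, -0.9]
shift now [0.0057 0.0027 0.0021] after turn [0.0057 0.0027 0.0021] turn [-0.0032  0.0013  0.008 ]
t 9.1 tcp [0.4957 0.0011 0.0276] yaw_y 169.5 F [ 0.7 -0.6 -0.9] w 0.253 j [ 0.33  0.41 -0.55  0.   -0.61 -0.52]
```

```bash
python3 -m jog '[[[0,0,0.0025],[-0.003,0.001,0]],[[0,0,0.001],[0,0,0]]]' | head -4
python3 d.py 0.492 -0.004 0.0255 169
```

```text
clock: 9.27
tcp_pos: [0.4964, 0.0015, 0.0253]
eef_rot: [-2.009, 2.414, -0.001]
wrist_force: [-3.0, -0.7, 7.0]
shift now [ 0.0062  0.0033 -0.0002] after turn [ 0.0062  0.0033 -0.0002] turn [-0.0014  0.0005  0.0092]
t 9.27 tcp [0.4964 0.0015 0.0253] yaw_y 169.5 F [-3.  -0.7  7. ] w 0.249 j [ 0.33  0.42 -0.55  0.   -0.61 -0.51]
```

Touchdown (7 N). I'll release and rise, then measure the cap axis and bar angle from the first images.

```bash
python3 -m jog '[[[0,0,0],[0,0,0]],[[0,0,0],[0,0,0]],[[0,0,-0.001],[0,0,0]],[[0,0,0],[0,0,0]],[[0,0,0],[0,0,0]],[[0,0,0],[0,0,0]],[[0,0,0],[0,0,0]]]' 1
python3 -m jog '[[[0,0,-0.02],[0,0,0]],[[0,0,-0.035],[0,0,0]],[[0,0,-0.035],[0,0,0]],[[0,0,-0.035],[0,0,0]],[[0,0,-0.03],[0,0,0]],[[0,0,-0.03],[0,0,0]],[[0,0,0],[0,0,0]]]'
python3 - <<'E'
from h import *
for n,fn,roi in(("top","pics/top0.npz",(300,190,360,245)),("side","pics/side0.npz",(265,145,315,190))):
    c=load(fn); hsv=cv2.cvtColor(c["pixels"],cv2.COLOR_RGB2HSV).astype(int); H,S,V=[hsv[...,i] for i in range(3)]
    P=cloud(c); x0,y0,x1,y1=roi; m=np.zeros(H.shape,bool); m[y0:y1,x0:x1]=1
    r=m&(S>70)&((H<7)|(H>170))&(P[...,2]>.135)
    v,u=np.nonzero(r); q=np.array([ray(c,a,b,.147)[:2] for a,b in zip(u,v)])
    print(n,"bar px",len(u),"mean",q.mean(0).round(4)); e=np.linalg.svd(q-q.mean(0))[2][0]; print("  axis deg",np.degrees(np.arctan2(e[1],e[0])).round(1), "ends px",u.min(),u.max(),v.min(),v.max())
    t=m&(abs(P[...,2]-.147)<.005)&(((V>110)&(S<90))|r); v,u=np.nonzero(t)
    q=np.array([ray(c,a,b,.147)[:2] for a,b in zip(u,v)],np.float32); (cc,rad)=cv2.minEnclosingCircle(q); print("  top disc",np.mean(q,0).round(4),"enc",np.round(cc,4),round(rad,4),len(u))
    # bolts of holder (bright, near z 0.01)
c=load("pics/top0.npz"); g=cv2.cvtColor(c["pixels"],cv2.COLOR_RGB2GRAY); P=cloud(c)
roi=g[190:245,300:360]; print("holder zs",np.percentile(P[190:245,300:360,2],[5,30,50]).round(3))
m=((P[...,2]>.004)&(P[...,2]<.03)); m[:190]=0;m[245:]=0;m[:,:300]=0;m[:,360:]=0
v,u=np.nonzero(m); z=np.median(P[m][:,2]); w=np.array([ray(c,a,b,z)[:2] for a,b in zip(u,v)],np.float32)
print("holder z",z.round(4),cv2.minAreaRect(w))
E
```

```text
clock: 9.85
tcp_pos: [0.4978, 0.0018, 0.0277]
eef_rot: [-2.007, 2.411, -0.004]
wrist_force: [-0.8, 0.3, 1.0]
gripper_width: 0.696
clock: 10.43
tcp_pos: [0.4953, 0.0005, 0.2189]
eef_rot: [2.007, -2.412, 0.0]
wrist_force: [0.7, 0.5, 0.4]
gripper_width: 0.996
top bar px 9 mean [ 0.5697 -0.2617]
  axis deg -172.3 ends px 332 333 207 212
  top disc [ 0.5615 -0.2613] enc [ 0.5616 -0.2611] 0.0227 262
side bar px 7 mean [ 0.5691 -0.2603]
  axis deg -163.1 ends px 283 289 156 156
  top disc [ 0.5607 -0.2593] enc [ 0.5605 -0.2591] 0.0227 105
holder zs [-0.003  0.001  0.004]
holder z 0.0138 ((0.5588105320930481, -0.2695801854133606), (0.1615518480539322, 0.1496252864599228), 88.56556701660156)
```

```bash
python3 d.py 0.561 -0.26 0.20 163
python3 - <<'E'
from h import *
c=load("pics/top0.npz")
B=[ray(c,300+u/3,190+(v-425)/3,.012)[:2] for u,v in((27,462),(124,452),(137,548),(38,558))]
B=np.array(B); print(B.round(3),B.mean(0).round(4))
for a,b in((0,1),(3,2)): d=B[a]-B[b]; print(np.degrees(np.arctan2(-d[0],d[1])).round(1))
for a,b in((0,3),(1,2)): d=B[a]-B[b]; print(np.degrees(np.arctan2(d[1],d[0])).round(1))
E
```

```text
shift now [ 0.2441 -0.1121  0.0193] after turn [ 0.2299 -0.139   0.0189] turn [ 0.0022 -0.003   0.1136]
t 10.43 tcp [0.4953 0.0005 0.2189] yaw_y 169.5 F [0.7 0.5 0.4] w 0.996 j [ 0.33  0.17 -0.31  0.   -1.1  -0.51]
[[ 0.601 -0.216]
 [ 0.607 -0.306]
 [ 0.518 -0.314]
 [ 0.512 -0.222]] [ 0.5596 -0.2644]
4.3
4.3
4.4
5.0
```

```bash
python3 -m jog '[[[0.030,-0.014,0],[0,0,0.12]],[[0.033,-0.020,0],[0,0,0]],[[0.033,-0.020,0],[0,0,0]],[[0.033,-0.020,0],[0,0,0]],[[0.033,-0.02,0],[0,0,0]],[[0.033,-0.02,0],[0,0,0]],[[0.01,-0.005,0],[0,0,0]],[[0,0,0],[0,0,0]]]' | head -2
python3 d.py 0.561 -0.2605 0.20 162.5
```

```text
clock: 11.1
tcp_pos: [0.5552, -0.238, 0.2214]
shift now [ 0.0198 -0.0121  0.0214] after turn [ 0.0197 -0.0123  0.0214] turn [-0.0068  0.0027  0.0037]
t 11.1 tcp [ 0.5552 -0.238   0.2214] yaw_y 162.7 F [ 0.5 -0.1  0.4] w 1.0 j [-0.14  0.35 -0.05 -0.   -1.16 -0.16]
```

```bash
python3 -m jog '[[[0.0195,-0.012,0.01],[-0.006,0.002,0.003]],[[0,0,0.015],[0,0,0]],[[0,0,0.02],[0,0,0]],[[0,0,0.01],[0,0,0]],[[0,0,0],[0,0,0]]]' | head -2
python3 d.py 0.561 -0.2605 0.123 162.5
```

```text
clock: 11.52
tcp_pos: [0.5605, -0.2592, 0.1637]
shift now [ 0.0012 -0.0008  0.0407] after turn [ 0.0011 -0.0008  0.0407] turn [-0.0004  0.0017 -0.0006]
t 11.52 tcp [ 0.5605 -0.2592  0.1637] yaw_y 162.5 F [ 0.4 -0.1 -0.2] w 1.0 j [-0.17  0.42 -0.09 -0.   -1.06 -0.13]
```

```bash
python3 -m jog '[[[0.001,-0.001,0.013],[0,0,0]],[[0,0,0.015],[0,0,0]],[[0,0,0.007],[0,0,0]],[[0,0,0],[0,0,0]]]' | head -2
python3 d.py 0.561 -0.2605 0.123 162.5
```

```text
clock: 11.85
tcp_pos: [0.5623, -0.2574, 0.1302]
shift now [0.0033 0.0003 0.0072] after turn [0.0033 0.0003 0.0072] turn [-0.003   0.0012  0.0042]
t 11.85 tcp [ 0.5623 -0.2574  0.1302] yaw_y 162.7 F [ 0.1  0.6 -0.4] w 1.003 j [-0.17  0.45 -0.14 -0.   -0.98 -0.13]
```

```bash
python3 -m jog '[[[0.0033,0,0.005],[-0.003,0.001,0.004]],[[0,0,0.002],[0,0,0]],[[0,0,0],[0,0,0]]]' | head -2
python3 d.py 0.561 -0.2605 0.123 162.5
python3 -c "
from h import *
shot('side','pics/side5.png')
a=cv2.imread('pics/side5.png')[130:215,230:350]; cv2.imwrite('pics/c5.png',cv2.resize(a,None,fx=5,fy=5,interpolation=cv2.INTER_CUBIC))"
```

```text
clock: 12.1
tcp_pos: [0.5626, -0.2601, 0.1253]
shift now [0.0009 0.0015 0.0023] after turn [0.0009 0.0014 0.0023] turn [-0.0034 -0.0001  0.0021]
t 12.1 tcp [ 0.5626 -0.2601  0.1253] yaw_y 162.6 F [-0.3 -0.2  0.3] w 1.002 j [-0.17  0.46 -0.14  0.   -0.97 -0.13]
```

View pics/c5.png

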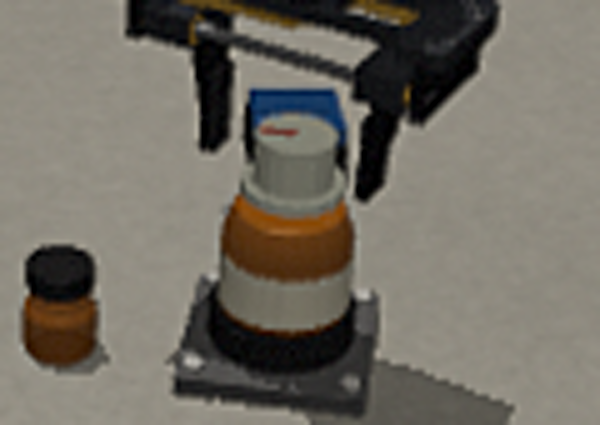

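The fingers (crop (213,150) and (370,195)) straddle the cap at grip-part height, so I'll close.

```bash
python3 -m jog '[[[0.001,0.0015,0.001],[-0.003,0,0]],[[0,0,0],[0,0,0]],[[0,0,0],[0,0,0]],[[0,0,0],[0,0,0]],[[0,0,0],[0,0,0]],[[0,0,0],[0,0,0]]]' 0.3
python3 d.py 0.561 -0.2605 0.1245 162.5
```

```text
clock: 12.65
tcp_pos: [0.5617, -0.2613, 0.1266]
eef_rot: [-1.859, 2.53, -0.005]
wrist_force: [-0.5, -0.3, 0.1]
gripper_width: 0.633
shift now [-0.0005  0.0009  0.0021] after turn [-0.0005  0.0009  0.0021] turn [-0.0041 -0.0001  0.0018]
t 12.65 tcp [ 0.5617 -0.2613  0.1266] yaw_y 162.6 F [-0.5 -0.3  0.1] w 0.633 j [-0.17  0.45 -0.14  0.   -0.97 -0.13]
```

```bash
python3 -m jog '[[[0,0.001,0.002],[-0.004,0,0]],[[0,0,0],[0,0,0]],[[0,0,0],[0,0,0]],[[0,0,0],[0,0,0]],[[0,0,0],[0,0,0]]]' 0.0
python3 d.py 0.561 -0.2605 0.1245 162.5
```

```text
clock: 13.07
tcp_pos: [0.5607, -0.261, 0.1245]
eef_rot: [1.86, -2.532, -0.0]
wrist_force: [0.5, 0.2, 0.3]
gripper_width: 0.511
shift now [-0.0005 -0.0002 -0.    ] after turn [-0.0005 -0.0002 -0.    ] turn [ 0.0003 -0.0001  0.0019]
t 13.07 tcp [ 0.5607 -0.261   0.1245] yaw_y 162.6 F [0.5 0.2 0.3] w 0.511 j [-0.17  0.46 -0.14  0.   -0.97 -0.13]
```

```bash
python3 -m jog '[[[0,0,0],[0,0,0]],[[0,0,0.003],[0,0,0]],[[0,0,0.003],[0,0,0]],[[0,0,0.002],[0,0,0]]]'
python3 d.py 0.561 -0.2605 0.1175 162.5
```

```text
clock: 13.4
tcp_pos: [0.5609, -0.2611, 0.1185]
eef_rot: [1.861, -2.531, 0.002]
wrist_force: [-2.5, 1.0, 5.8]
gripper_width: 0.512
shift now [-0.0006  0.      0.001 ] after turn [-0.0006  0.      0.001 ] turn [-0.0009 -0.0008  0.0027]
t 13.4 tcp [ 0.5609 -0.2611  0.1185] yaw_y 162.7 F [-2.5  1.   5.8] w 0.512 j [-0.17  0.46 -0.15  0.   -0.96 -0.13]
```

```bash
python3 -m jog '[[[0,0,0.002],[0,0,0]],[[0,0,0.0015],[0,0,-0.06]],[[0,0,0.001],[0,0,-0.1]],[[0,0,0.001],[0,0,-0.1]]]'
python3 d.py 0.561 -0.2605 0.1175 250
```

```text
clock: 13.73
tcp_pos: [0.5622, -0.2615, 0.1175]
eef_rot: [-2.185, 2.256, -0.01]
wrist_force: [-3.6, 4.3, 6.5]
gripper_width: 0.515
shift now [-0.001   0.0012  0.    ] after turn [-0.0015 -0.0006  0.    ] turn [-0.002  -0.0063 -1.2534]
t 13.73 tcp [ 0.5622 -0.2615  0.1175] yaw_y 178.2 F [-3.6  4.3  6.5] w 0.515 j [-0.17  0.46 -0.15  0.   -0.95  0.14]
```

```bash
python3 -m jog '[[[-0.001,0.001,0.0015],[0,0,-0.1]],[[0,0,0.001],[0,0,-0.1]],[[0,0,0.001],[0,0,-0.1]],[[0,0,0.001],[0,0,-0.1]]]'
python3 d.py 0.561 -0.2608 0.1170 250
```

```text
clock: 14.07
tcp_pos: [0.5622, -0.2608, 0.118]
eef_rot: [2.61, -1.748, 0.017]
wrist_force: [-2.9, 3.2, 7.6]
gripper_width: 0.517
shift now [-0.0005  0.0011  0.001 ] after turn [-0.0012  0.0004  0.001 ] turn [-0.0013 -0.011  -0.8312]
t 14.07 tcp [ 0.5622 -0.2608  0.118 ] yaw_y -157.6 F [-2.9  3.2  7.6] w 0.517 j [-0.17  0.46 -0.16  0.01 -0.95  0.56]
```

```bash
python3 -m jog '[[[-0.0005,0.001,0.002],[0,0,-0.1]],[[0,0,0.001],[0,0,-0.1]],[[0,0,0.001],[0,0,-0.1]],[[0,0,0.001],[0,0,-0.1]],[[0,0,0.001],[0,0,-0.1]]]'
python3 d.py 0.561 -0.2608 0.1170 252
python3 -c "
from h import *
print(robot.read_state()['torque'])"
```

```text
clock: 14.48
tcp_pos: [0.562, -0.2609, 0.118]
eef_rot: [2.971, -1.006, 0.023]
wrist_force: [-1.8, 0.8, 7.3]
gripper_width: 0.514
shift now [-0.0009  0.0005  0.001 ] after turn [-0.001   0.0002  0.001 ] turn [ 0.0024 -0.0154 -0.3385]
t 14.48 tcp [ 0.562  -0.2609  0.118 ] yaw_y -127.4 F [-1.8  0.8  7.3] w 0.514 j [-0.17  0.46 -0.16  0.01 -0.94  1.08]
[ 0.50060954  0.69713779 -0.02204174]
```

```bash
python3 -m jog '[[[-0.001,0.0005,0.002],[0,-0.01,-0.1]],[[0,0,0.001],[0,0,-0.1]],[[0,0,0.001],[0,0,-0.08]],[[0,0,0.0005],[0,0,0]]]'
python3 d.py 0.561 -0.2608 0.1170 252
```

```text
clock: 14.82
tcp_pos: [0.562, -0.2611, 0.1182]
eef_rot: [3.089, -0.551, 0.014]
wrist_force: [-1.6, 1.1, 5.0]
gripper_width: 0.511
shift now [-0.001   0.0001  0.0012] after turn [-0.001   0.      0.0012] turn [ 0.0029 -0.0094 -0.0387]
t 14.82 tcp [ 0.562  -0.2611  0.1182] yaw_y -110.2 F [-1.6  1.1  5. ] w 0.511 j [-0.17  0.46 -0.15  0.01 -0.95  1.39]
```

```bash
python3 -m jog '[[[0,0,-0.004],[0,-0.009,0]],[[0,0,-0.004],[0,0,0]],[[0,0,-0.004],[0,0,0]],[[0,0,-0.003],[0,0,0]]]'
python3 d.py 0.561 -0.2608 0.1245 250
```

```text
clock: 15.15
tcp_pos: [0.5617, -0.2609, 0.1334]
eef_rot: [3.09, -0.552, -0.003]
wrist_force: [0.3, 0.2, 0.1]
gripper_width: 0.512
shift now [-0.0006  0.0001  0.0089] after turn [-0.0007  0.0001  0.0089] turn [ 0.0025  0.0012 -0.0044]
t 15.15 tcp [ 0.5617 -0.2609  0.1334] yaw_y -110.2 F [0.3 0.2 0.1] w 0.512 j [-0.17  0.45 -0.13  0.   -1.    1.39]
```

```bash
python3 -m jog '[[[0,0,-0.015],[0,0,0]],[[0,0,-0.02],[0,0,0]],[[0,0,-0.02],[0,0,0]],[[0,0,-0.02],[0,0,0]],[[0,0,-0.01],[0,0,0]],[[0,0,0],[0,0,0]]]'
python3 d.py 0.561 -0.2608 0.2245 250
python3 -c "
from h import *
shot('side','pics/side6.png'); shot('top','pics/top6.png')
a=cv2.imread('pics/side6.png')[90:300,140:350]; b=cv2.imread('pics/top6.png')[130:270,105:440]
cv2.imwrite('pics/c6.png',np.hstack([cv2.resize(a,(420,420)),cv2.resize(cv2.copyMakeBorder(b,0,70,0,0,cv2.BORDER_CONSTANT),(380,420)[:2] if 0 else (380,420))]))"
```

```text
clock: 15.65
tcp_pos: [0.5608, -0.2603, 0.2184]
eef_rot: [3.092, -0.556, -0.012]
wrist_force: [0.3, -0.1, -0.0]
gripper_width: 0.511
shift now [ 0.0003  0.0004 -0.0061] after turn [ 0.0004  0.0004 -0.0061] turn [ 0.0019  0.0077 -0.0067]
t 15.65 tcp [ 0.5608 -0.2603  0.2184] yaw_y -110.4 F [ 0.3 -0.1 -0. ] w 0.511 j [-0.17  0.38 -0.01  0.   -1.19  1.39]
```

View pics/c6.png

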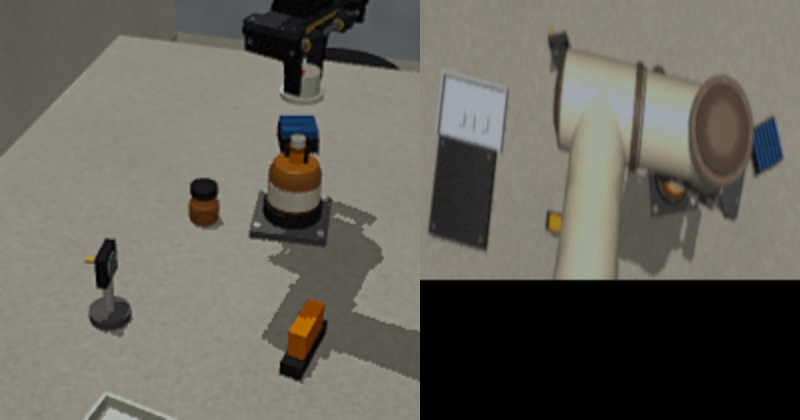

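The cap is off and held (crop (303,85)), and the open neck shows below it. The scraper stands on the bench, the chips are in the tray, and the jar and mount haven't moved. A small height trim and settle, then I'll hand in.

```bash
python3 -m jog '[[[0,0,-0.006],[0.002,0.007,0]],[[0,0,0],[0,0,0]],[[0,0,0],[0,0,0]]]'
python3 d.py 0.561 -0.2608 0.2245 250
```

```text
clock: 16.0
tcp_pos: [0.5579, -0.2591, 0.2182]
eef_rot: [-3.089, 0.557, 0.018]
wrist_force: [0.9, 0.8, -0.9]
gripper_width: 0.513
shift now [ 0.0034  0.0005 -0.0063] after turn [ 0.0035  0.0006 -0.0063] turn [-0.0005  0.0115 -0.0076]
t 16.0 tcp [ 0.5579 -0.2591  0.2182] yaw_y -110.4 F [ 0.9  0.8 -0.9] w 0.513 j [-0.17  0.38 -0.01 -0.   -1.19  1.39]
```

```bash
python3 -m jog '[[[0.0034,0.0005,-0.006],[0,0.0115,0]]]' >/dev/null
python3 -c "
from h import *
for i in range(6): robot.camera('side')
print(robot.read_state()['joint_velocities'].round(3))"
python3 d.py 0.561 -0.2608 0.2245 250
```

```text
[-0.001 -0.001  0.     0.001 -0.001  0.001]
shift now [ 0.0001  0.0001 -0.0004] after turn [ 0.0001  0.0001 -0.0004] turn [-0.0005  0.0003 -0.0077]
t 16.38 tcp [ 0.5609 -0.2607  0.2241] yaw_y -110.4 F [-0.7  0.1 -0.7] w 0.511 j [-0.17  0.37 -0.01 -0.   -1.19  1.39]
```

The arm is still and 99.6 mm above the locked height, so I'm handing in.

```bash
python3 -c "
from h import *
print(robot.hand_in())"
```

```text
the job is handed in; nothing more can be done
None
```

I pushed all three chips into the tray with one stroke of the scraper and stood the scraper back on bare bench. I then pressed the bottle cap about 7 mm, turned it about 87° anticlockwise and lifted it off, and handed in at 16.4 s with no verdict reported.

**Last checks:**
- **Cap:** it is gripped (44.5 mm opening) and upright, 99.6 mm above where it was gripped, within 1 mm of the measured bottle axis. The arm was at rest.
- **Chips and scraper:** the pictures show the plate empty, three chips in the tray and the scraper standing.
- **Jar, mount and detector head:** I looked at these by eye only. The jar and mount look unmoved in the side view, and the head looks unmoved where it showed.
- **Forces:** the highest wrist readings I saw were about 9 N; forces between readings were not logged.

**Disagreements:**
- **Bottle position:** a rough estimate from the holder's bolts put the bottle axis about 4 mm from the cap disc. I used the cap disc, and the cap turned and lifted freely there.
- **Drift:** the arm drifted a few millimetres during rows that commanded no movement, so I trimmed it once more before handing in.

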